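# Clamp the brooch with one turn of the press wheel and start the timer

## Robot

A 6-joint arm with a two-finger parallel gripper is mounted at the origin on the work surface. World frame = base frame: x ahead of the robot, y to its left, z up, the work surface at z = 0. Lengths are in m, angles in degrees, forces in N, time in s.
With the tool pointing down it reaches from about 0.4 to 0.825 m from the base axis. Payload 7 kg.
Tool frame: the origin (TCP) lies between the finger pads; the fingertips stand 19 mm ahead of it and the grasp point (between the pads) is the TCP; z points along the fingers, y is the line along which they close (so a half turn about z gives the same grasp; the last joint's range is limited). The gripper opens to 88 mm and grips with 3 to 60 N. Pads are 19 mm wide; open, the fingers measure 130 mm over their backs; the gripper's body (78 mm by 193 mm) begins 47 mm behind the grasp point.
Start: joints at [-59.983, 20.546, 0.682, 0, -70.136, -16.507], TCP at [0.158, -0.656, 0.246] pointing down, gripper open.
Joint ranges: [-176.03, 176.03], [-82.01, 121.73], [-58.28, 71.71], [-173.87, 95.51], [-174.79, -0.11], [-173.66, 173.66]. Speed limits (degrees/s): [136.94, 136.94, 172.46, 180, 180, 180].

## Interface

Orientations are given as [roll, pitch, yaw] about the fixed x, y, z axes, in that order (R = Rz(yaw) Ry(pitch) Rx(roll)).
In Python, from plant import get_obs, snapshot, close_job, spot_in, spot_point gives the robot as it stands.
- The arm moves only by the tool play_rows, never from a script. Its argument "plan" is a list of rows, each a list of 6 numbers: the shift along the tool's x, y, z in cm, then the turn, a rotation vector about the tool's x, y, z in degrees. A call has 1 to 20 rows; each row shifts and turns the commanded pose from where the row before left it, along the tool's axes as they then stand; what a row does not reach is not made up. A row lasts 1/12 s, in which the tool goes at most 41.7 mm and 7.16 degrees, less where a joint would pass 70% of its speed; a pose out of reach is approached as far as the arm can. A call is refused whole if a number of a shift passes 4.17 or a number of a turn 7.16, either way. A call with a gripper value outside its range is refused whole. "grip" is the finger opening in cm, from 0 to 8.76, set as the call begins (left out, the last holds). The fingers move at their own pace and stop on an object; the grip force is fixed at half the most. Time passes only in rows, so rows that do not move let the fingers close. It gives the time, the measured TCP pose, the force, the opening and the grip force at its end, in the units of the state.
- get_obs(): the state, without advancing time (a new reading comes with each control period).
- snapshot(name): name is "scene" or "top" or "wrist"; returns a dict with "frame" (480x640x3 uint8, red, green, blue), "fx", "fy", "cx", "cy" (pixels), "k1" (the pictures are not rectified: a ray, as slopes to the right and down, at radius r is drawn at 1 + k1 r^2 times it, then the intrinsics apply), "position" and "attitude" of the camera in the world. Camera axes: x right, y down, z forward; pixel columns grow to the right and rows downward; lengths in m; the calibration is good to about 2 mm. A picture is of the moment at which its call begins. There is no depth.
- close_job(): hands the job in; it is judged then, once.
Trained networks look in the newest picture that a camera, given by its name, has taken for a name from the list of things; names that differ only in an ending like _2 or _b are one class to them, and where a whole thing is asked for, a point or a joint stands for the part that bears it (a point fixed in the world has none). Each returns a list of dicts, best first, with "score" (0 to 1); they miss things now and then, are a little off and sometimes report something else, mostly with a low value. They report only what shows in the picture. A call takes as long as a camera call.
- spot_in(camera, thing): "position" ([x, y, z] in m, in world coordinates, good to about 4 mm: the middle of the surface that is visible of it).
- spot_point(camera, thing): "position" ([x, y, z] in m, in world coordinates, good to about 4 mm: a listed point, or the origin of a listed thing).
The state is a dict: "clock": time; "joint_pos": joint angles; "qvel": joint speeds; "tau": joint torques, N m; "tool_pos": TCP position; "orientation": TCP orientation; "force": force on the tool from outside, world axes, zero at the start; "moment": the same for the moment, N m; "opening": finger opening in m; "gripper_force": force on a finger pad.
Only numpy, scipy, OpenCV 4.12 (cv2) and the standard library are available. Lean on these libraries where they do the work, as an engineer would, in place of code of your own. Each camera call takes 0.05 s, during which the arm holds its last target. There are 200 camera calls.

## Task

A freshly glued pearl brooch lies under the small screw press. Push the green hand wheel round clockwise (seen from above) by its upright red handle through exactly one full turn, so that the handle stops where it began; push gently with the fingertips or the outside of the fingers, without gripping the handle. Only then press down the yellow start button on the white timer, let it go, and leave everything else on the bench where it lies.

Things in the scene. Friction and masses are not known exactly. Their poses are not given: they have to be found in the camera images.
- press: grey screw press, fixed to the bench: base 140 x 170 mm, two columns and a crosshead that reaches 155 mm up; origin at the centre of its underside, on the mat (4 mm above the table), z up. The wheel's upright axis passes through the origin.
- wheel_centre (a point): point on the wheel's axis level with the top of its rim, 191 mm above the table. The green wheel is level: handle circle and rim centre line 70 mm in radius, rim bar 14 mm thick, three spokes and a hub (36 mm across, level with the rim's top). Nothing on the press stands above the rim except the handle.
- handle: the upright red handle; origin at its centre, half-way up; a cylinder 18 mm across that stands on the rim, 70 mm from the axis; it shows from just above the rim's top up to 244 mm above the table (its origin: about 217 mm). It moves with the wheel and turns freely on its own pin.
- wheel (a joint): turn of the hand wheel in rad, growing clockwise seen from above (the way that screws the press down); it starts anywhere between -0.8 and 0.8, and one full turn is 6.283 more than at the start. It has friction (about 2 N at the handle) and stays where it is left.
- timer: white timer, fixed: 100 x 80 x 45 mm box, origin at the centre of its underside, 4 mm above the table; stands to the left or the right of the press, its place swapped with the bead tray's.
- start_top (a point): centre of the top of the yellow start button on the timer, 28 mm across, in a black collar; about 67 mm above the table, pressed straight down
- start (a joint): travel of the start button: 0 up, 0.006 m fully down (about 5 N; it counts beyond 0.004); springs back
- bead_tray: bystander, fixed: shallow cardboard tray of beads, 120 x 120 x 25 mm, origin under its centre
- glue: bystander, loose: yellow glue tube with white nozzle, 130 x 30 x 16 mm, origin 84 mm from the nozzle's end; origin at its underside on the mat
- pliers_blue: bystander, loose: small pliers with blue handles, 140 x 50 x 11 mm; origin at its underside on the mat
- pliers_green: bystander, loose: small pliers with green handles, 140 x 50 x 11 mm; origin at its underside on the mat
- tweezers: bystander, loose: steel tweezers, 122 x 16 x 6 mm; origin at its underside on the mat
- bangle_red: bystander, loose: red bangle set with pearls, 80 mm across, 16 mm high; origin at its underside on the mat
- bangle_brass: bystander, loose: brass bangle set with pearls, 80 mm across, 16 mm high; origin at its underside on the mat
- jar: bystander, loose: amber glass jar with black cap, 56 mm across, 60 mm high; origin at its underside on the mat

How it is judged:
By the outcome, as a careful person would: the job done as asked, in the order asked, and still so for the second after the job is handed in, with the robot touching nothing.
It also fails if it takes over 67 s, if anything falls off the work surface, if the arm or the gripper's body presses on something with over 40 N, if the wrist force passes 120 N, or if a joint passes its speed limit or range.

## Working session

There is one attempt and no reset: what is moved stays moved. The work goes in short steps, Python scripts to look and compute and a tool call to move; the robot and the scene stay as the last step left them, time stands still between calls to the robot, and variables do not carry over. Pictures are saved under pics/ and viewed, at most 10 in all, crops included, and the job is handed in when it is done.

Besides the shell and the picture viewer there is one more tool, called as a command line: name --pt "numbers of a row" for each row, then --argument value for the rest. play_rows: Moves the arm, as the interface text tells. Its arguments: {"type":"object","properties":{"plan":{"type":"array","items":{"type":"array","items":{"type":"number"}}},"grip":{"type":"number"}},"required":["plan"]}

```bash
mkdir -p pics; ls
python3 - <<'E'
from plant import *
import cv2, numpy as np
ims=[]
for c in ("scene","top"):
    s=snapshot(c); cv2.imwrite(f"pics/{c}1.png",s["frame"][:,:,::-1])
    print(c,s["position"])
    for t in ("wheel_centre","handle","start_top","press","timer"):
        print(t,[(np.round(d["position"],3),round(d["score"],2)) for d in spot_point(c,t)][:2])
o=get_obs();print(o)
E
```

```text
pics
scene [ 1.19338858 -0.53763171  1.00073393]
wheel_centre [(array([0.52 , 0.054, 0.185]), 0.58), (array([0.524, 0.051, 0.007]), 0.19)]
handle [(array([0.462, 0.006, 0.219]), 0.64)]
start_top []
press [(array([0.523, 0.05 , 0.003]), 0.77)]
timer [(array([0.503, 0.33 , 0.005]), 0.81), (array([0.485, 0.328, 0.073]), 0.31)]
top [0.46690576 0.00532417 1.24679987]
wheel_centre [(array([0.516, 0.05 , 0.19 ]), 0.84)]
handle [(array([ 0.37 , -0.204,  0.006]), 0.61), (array([0.464, 0.011, 0.215]), 0.5)]
start_top [(array([0.484, 0.331, 0.071]), 0.68)]
press [(array([0.52 , 0.05 , 0.003]), 0.75)]
timer [(array([0.508, 0.334, 0.005]), 0.69)]
{'clock': 0.6, 'joint_pos': array([-5.99822983e+01,  2.05440996e+01,  6.82487026e-01, -2.06261455e-04,
       -7.01361938e+01, -1.65086304e+01]), 'qvel': array([ 0.03039432, -0.03753282,  0.04665214, -0.00023888, -0.01729771,
       -0.01213258]), 'tau': array([ 4.63196138e-04, -5.81991792e+01,  2.93180627e+01,  6.99981093e+00,
        1.24221272e-02, -3.42044643e-05]), 'tool_pos': array([ 0.15767772, -0.65630349,  0.24559015]), 'orientation': array([-1.79997952e+02,  8.09332128e-04, -1.66490999e+02]), 'force': array([-0.1934995 ,  0.71993138,  0.81730824]), 'moment': array([ 0.0279575 ,  0.05083202, -0.02993671]), 'gripper_force': 0.0, 'opening': 0.08776246339815932}
```

View pics/top1.png

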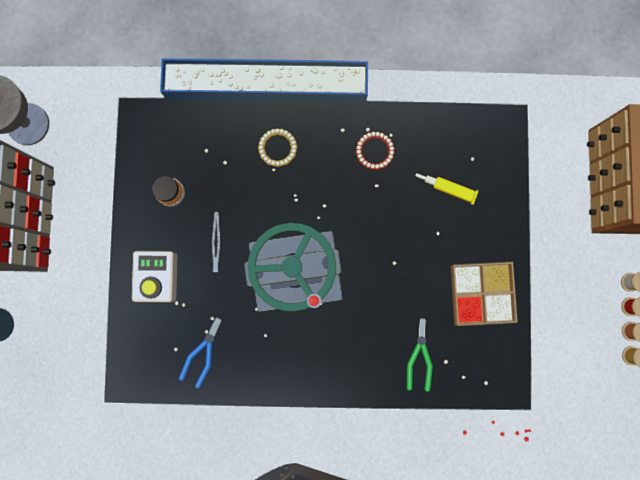

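View pics/scene1.png

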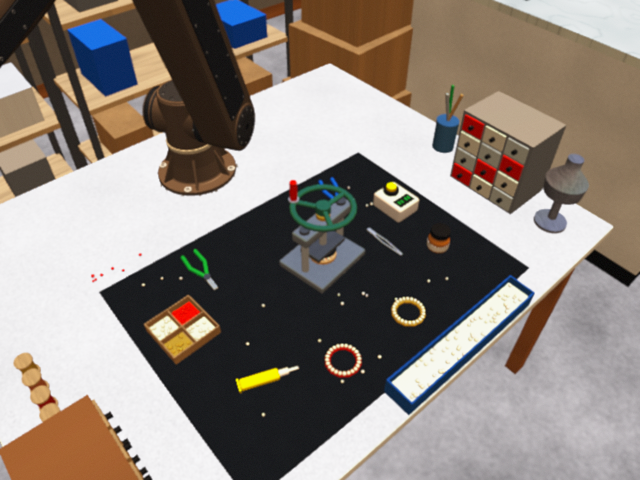

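The top view shows the wheel hub at about (291,266), the red handle at (314,300) and the timer button at (150,288). In the scene view the timer is behind and to the right of the press. The handle must go clockwise, first toward +y on the robot's side. I'll record the handle's reference pixel and move in.

```bash
cat > h.py <<'E'
import numpy as np, cv2
from plant import *
from scipy.spatial.transform import Rotation as R
def att(s):
    a=np.asarray(s["attitude"],float)
    return a if a.shape==(3,3) else (R.from_quat(a).as_matrix() if a.size==4 else R.from_euler("xyz",a,degrees=True).as_matrix())
def pix(s,p):
    c=att(s).T@(np.asarray(p)-s["position"]); q=c[:2]/c[2]; q=q*(1+s["k1"]*(q@q)); return np.array([s["fx"]*q[0]+s["cx"],s["fy"]*q[1]+s["cy"]])
def at_z(s,uv,z):
    q0=np.array([(uv[0]-s["cx"])/s["fx"],(uv[1]-s["cy"])/s["fy"]]);q=q0.copy()
    for _ in range(20): q=q0/(1+s["k1"]*(q@q))
    d=att(s)@np.array([*q,1]); return s["position"]+d*(z-s["position"][2])/d[2]
def red(f,box):
    x0,y0,x1,y1=box; h=cv2.cvtColor(f,cv2.COLOR_RGB2HSV)[y0:y1,x0:x1]
    m=((h[...,0]<8)|(h[...,0]>172))&(h[...,1]>130)&(h[...,2]>80)
    n,l,st,c=cv2.connectedComponentsWithStats(m.astype(np.uint8)); 
    return [(c[i]+[x0,y0],st[i,4]) for i in range(1,n) if st[i,4]>15]
C=np.array([.520,.051])
def rel(pos,yaw,target,tyaw):
    "shift in tool axes (cm) and turn about tool z (deg)"
    Rt=R.from_euler("xyz",[180,0,yaw],degrees=True); 
    return np.round(Rt.inv().apply(np.array(target)-pos)*100,2), -((tyaw-yaw+180)%360-180)
E
python3 - <<'E'
from h import *
s=snapshot("top");print(s["attitude"],s["k1"])
print("hub px",pix(s,[*C,.191]))
for c,a in red(s["frame"],(230,210,360,330)): print(c,a,at_z(s,c,.244))
np.save("ref.npy",s["frame"])
E
```

```text
[-1.74874898e+02  2.06705337e-03 -8.89566162e+01] -0.06791196921925303
hub px [290.85490304 267.07137947]
[313.46835443 300.35443038] 79 [0.46389491 0.0107973  0.244     ]
```

play_rows --pt "-1 1.2 -0.6 0 0 0" --pt "-2.4 2.8 -0.6 0 0 0" --pt "-2.4 2.8 -0.6 0 0 0" --pt "-2.4 2.8 -0.6 0 0 0" --pt "-2.4 2.8 -0.6 0 0 0" --pt "-2.4 2.8 -0.6 0 0 0" --pt "-2.4 2.8 -0.6 0 0 0" --pt "-2.4 2.8 -0.6 0 0 0" --pt "-2.4 2.8 -0.6 0 0 0" --pt "-2.4 2.8 0 0 0 0" --pt "-2.4 2.8 0 0 0 0" --pt "-2.4 2.8 0 0 0 0" --pt "-2.4 2.8 0 0 0 0" --pt "-2.4 2.8 0 0 0 0" --pt "-2.4 2.8 0 0 0 0" --pt "-2.4 2.8 0 0 0 0" --pt "-2.4 2.8 0 0 0 0" --pt "-2.4 2.8 0 0 0 0" --pt "-2.4 2.8 0 0 0 0" --pt "-2 2.6 0 0 0 0" --grip 0

```text
clock: 2.32
tool_pos: [0.4807, -0.019, 0.3001]
orientation: [180.0, 0.1, -166.4]
force: [0.3, -1.4, -0.2]
opening: 0.0003
gripper_force: 0.0
```

play_rows --pt "0 0 0 0 0 -7" --pt "0 0 0 0 0 -7" --pt "0 0 0 0 0 -7" --pt "0 0 0 0 0 -7" --pt "0 0 0 0 0 -7" --pt "0 0 0 0 0 -7" --pt "0 0 0 0 0 -7" --pt "0 0 0 0 0 -7" --pt "0 0 0 0 0 -7" --pt "0 0 0 0 0 -7" --pt "0 0 0 0 0 -7" --pt "0 0 0 0 0 -7" --pt "0 0 0 0 0 -7" --pt "0 0 0 0 0 -7" --pt "0 0 0 0 0 -7" --pt "0 0 0 0 0 -7"

```text
clock: 3.65
tool_pos: [0.4799, -0.0212, 0.2999]
orientation: [-180.0, -0.0, -54.1]
force: [-0.8, 0.4, -0.4]
opening: 0.0002
gripper_force: 0.0
```

Run:
```python
from h import *
o=get_obs();print(o["tool_pos"],o["orientation"],o["joint_pos"])
H=np.array([.464,.0108]);d=R.from_euler("z",125.6,degrees=True).apply([1,0,0])[:2]
T=H-d*.034
print(T,rel(o["tool_pos"],o["orientation"][2],[*T,.224],-54.4))
s=snapshot("wrist");cv2.imwrite("pics/w1.png",s["frame"][:,:,::-1])
```

```text
[ 0.47990742 -0.02122209  0.29989947] [-1.79963162e+02 -7.66725195e-03 -5.41375245e+01] [ 2.09988622e+01 -1.23433569e-01 -1.78885260e+01 -2.14149841e-03
 -7.21973354e+01  1.48642699e+01]
[ 0.48379218 -0.01684543] (array([-0.13, -0.57,  7.59]), np.float64(0.26247553811032276))
```

View pics/w1.png

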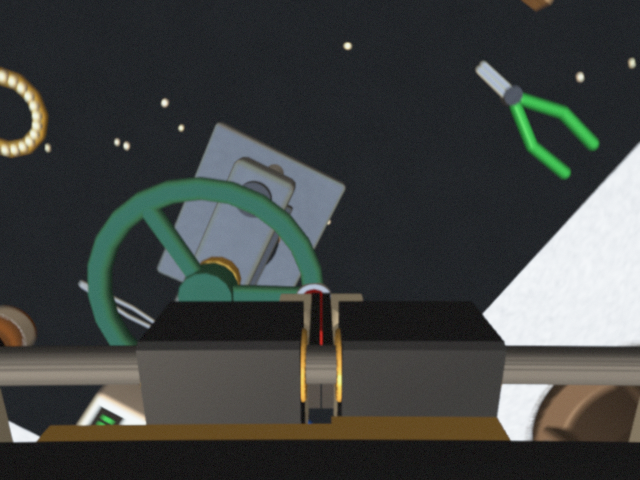

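The wrist view shows the hub at (208,290) and the handle at (315,290), just behind the closed fingertips (about x 320). So the fingers are aligned radially. I'll descend behind the handle.

play_rows --pt "0 -0.3 1 0 0 0" --pt "-0.1 -0.3 2 0 0 0" --pt "0 0 2 0 0 0" --pt "0 0 1.6 0 0 0" --pt "0 0 1 0 0 0" --pt "0 0 0 0 0 0"

```text
clock: 4.2
tool_pos: [0.4832, -0.0172, 0.2211]
orientation: [179.8, 0.1, -54.7]
force: [-0.1, -0.1, -0.7]
opening: 0.001
gripper_force: 0.0
```

Run:
```python
from h import *
o=get_obs();p=o["tool_pos"];y=o["orientation"][2];print(p,y,o["force"])
Rt=R.from_euler("xyz",[180,0,y],degrees=True)
r=Rt.inv().apply(np.append(p[:2]-C,0))*100; print("r tool",r)
for x in(r[0],-2.2):
  for th in (1,3,4):
    q=np.array([x,7,0]); print(x,th,R.from_euler("z",th,degrees=True).apply(q)-q)
f={}
for c in("scene","top"):
  s=snapshot(c);f[c]=cv2.resize(s["frame"][150:330,210:370] if c=="top" else s["frame"][140:300,240:400],None,fx=2.5,fy=2.5)[:400]
cv2.imwrite("pics/c1.png",np.hstack([f["scene"],f["top"]])[:,:,::-1])
```

```text
[ 0.48316966 -0.01722658  0.22106948] -54.67809040173888 [-0.08954615 -0.1273769  -0.73403506]
r tool [3.43730150e+00 6.94970229e+00 8.51093066e-16]
3.437301504633275 1 [-0.12269036  0.05892305  0.        ]
3.437301504633275 3 [-0.3710624  0.1703012  0.       ]
3.437301504633275 4 [-0.49666841  0.22272238  0.        ]
-2.2 1 [-0.12183177 -0.03946143  0.        ]
-2.2 3 [-0.36333667 -0.12473236  0.        ]
-2.2 4 [-0.48293623 -0.17051589  0.        ]
```

View pics/c1.png

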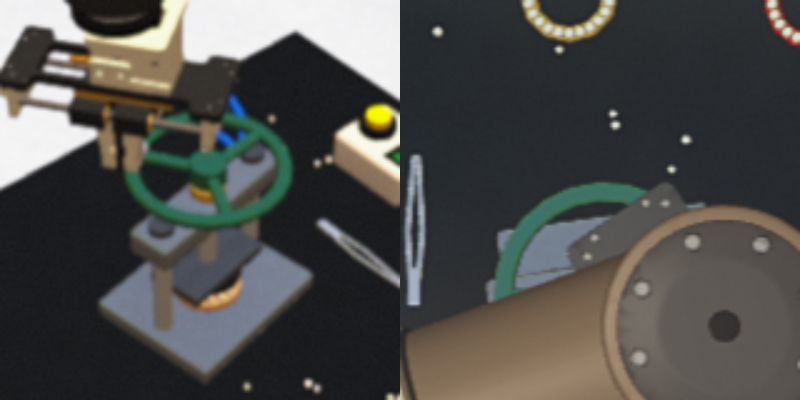

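The scene crop shows closed fingers standing over the rim at about (120,150), beside the handle, with the gripper body clear of the wheel. I'll start pushing along the arc.

play_rows --pt "-0.3 0 0 0 0 0" --pt "-0.4 0 0 0 0 0" --pt "-0.3 0 0 0 0 0" --pt "-0.123 0.041 0 0 0 1" --pt "-0.246 0.08 0 0 0 2" --pt "-0.37 0.116 0 0 0 3" --pt "-0.37 0.116 0 0 0 3" --pt "-0.37 0.116 0 0 0 3" --pt "-0.37 0.116 0 0 0 3" --pt "-0.37 0.116 0 0 0 3" --pt "-0.37 0.116 0 0 0 3" --pt "-0.37 0.116 0 0 0 3" --pt "-0.37 0.116 0 0 0 3" --pt "-0.37 0.116 0 0 0 3" --pt "-0.37 0.116 0 0 0 3" --pt "-0.37 0.116 0 0 0 3"

```text
clock: 5.63
tool_pos: [0.4512, 0.0278, 0.2239]
orientation: [-180.0, -0.0, -90.7]
force: [-0.3, -2.9, 0.4]
opening: 0.0006
gripper_force: 1.1
```

Run:
```python
from h import *
o=get_obs();p=o["tool_pos"];y=o["orientation"][2];print(p,y,o["force"],o["joint_pos"])
r=p[:2]-C;print(np.hypot(*r),np.degrees(np.arctan2(r[1],r[0]))%360)
for c in("scene","top"):
  s=snapshot(c)
  print(c,[(np.round(d["position"],3),round(d["score"],2)) for d in spot_point(c,"handle")][:2])
  print(red(s["frame"],(230,150,380,330)))
  if c=="scene": cv2.imwrite("pics/s2.png",cv2.resize(s["frame"][140:300,240:400],None,fx=3,fy=3)[:,:,::-1])
```

```text
[0.45117365 0.02776818 0.22393561] -90.69199637019722 [-0.29071914 -2.87984226  0.4165845 ] [ 2.86515124e+01 -1.58351619e-02 -2.79965902e+01  2.91272748e-02
 -6.20263178e+01 -2.93571715e+01]
0.07264147808572176 198.6517259031808
scene []
[]
top []
[(array([363.63333333, 164.03333333]), np.int32(30))]
```

View pics/s2.png

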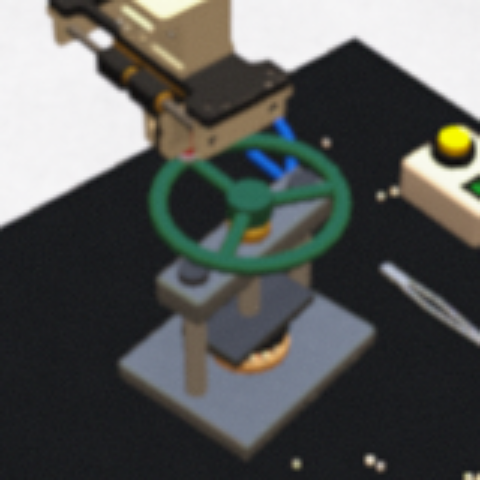

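The fingers are on the handle (a sliver of red at (187,153)) with a 2.9 N reaction, so the wheel is turning. Continuing.

play_rows --pt "-0.37 0.116 0 0 0 3" --pt "-0.494 0.15 0 0 0 4" --pt "-0.494 0.15 0 0 0 4" --pt "-0.494 0.15 0 0 0 4" --pt "-0.494 0.15 0 0 0 4" --pt "-0.494 0.15 0 0 0 4" --pt "-0.494 0.15 0 0 0 4" --pt "-0.494 0.15 0 0 0 4" --pt "-0.494 0.15 0 0 0 4" --pt "-0.494 0.15 0 0 0 4" --pt "-0.494 0.15 0 0 0 4" --pt "-0.494 0.15 0 0 0 4" --pt "-0.494 0.15 0 0 0 4" --pt "-0.494 0.15 0 0 0 4" --pt "-0.494 0.15 0 0 0 4" --pt "-0.494 0.15 0 0 0 4" --pt "-0.494 0.15 0 0 0 4" --pt "-0.494 0.15 0 0 0 4" --pt "-0.494 0.15 0 0 0 4" --pt "-0.37 0.116 0 0 0 3"

```text
clock: 7.5
tool_pos: [0.4844, 0.1149, 0.2236]
orientation: [-180.0, -0.0, -168.6]
force: [-2.1, -1.0, 0.6]
opening: 0.0003
gripper_force: 1.1
```

```bash
cat > st.py <<'E'
from h import *
import sys
o=get_obs();p=o["tool_pos"];y=o["orientation"][2];print(p,y,o["force"],np.round(o["joint_pos"],1),o["clock"])
r=p[:2]-C;print(np.hypot(*r),np.degrees(np.arctan2(r[1],r[0]))%360)
for c in("scene","top","wrist"):
  s=snapshot(c)
  print(c,[(np.round(d["position"],3),round(d["score"],2)) for d in spot_point(c,"handle")][:2])
  if c=="top": print([(x,a,at_z(s,x,.244)) for x,a in red(s["frame"],(230,150,360,330))])
E
python3 st.py
```

```text
[0.48436536 0.11488157 0.22356672] -168.6324004071927 [-2.0598364  -1.04729481  0.59035367] [  36.     4.7  -23.    -0.   -62.3 -114.6] 7.5
0.07314836332278751 119.15380555958
scene [(array([0.501, 0.117, 0.214]), 0.46)]
top []
[]
wrist []
```

play_rows --pt "-0.37 0.116 0 0 0 3" --pt "-0.494 0.15 0 0 0 4" --pt "-0.494 0.15 0 0 0 4" --pt "-0.494 0.15 0 0 0 4" --pt "-0.494 0.15 0 0 0 4" --pt "-0.494 0.15 0 0 0 4" --pt "-0.494 0.15 0 0 0 4" --pt "-0.494 0.15 0 0 0 4" --pt "-0.37 0.116 0 0 0 3" --pt "-0.246 0.08 0 0 0 2" --pt "-0.123 0.041 0 0 0 1" --pt "0 0 0 0 0 0" --pt "0.5 0 0 0 0 0" --pt "1 0 0 0 0 0" --pt "1 0 -1 0 0 0" --pt "0 0 -3 0 0 0" --pt "0 0 -3 0 0 0" --pt "0 0 -1 0 0 0" --pt "0 0 0 0 0 0"

```text
clock: 9.38
tool_pos: [0.5083, 0.1365, 0.308]
orientation: [179.7, 0.2, 154.6]
force: [0.2, -0.3, 0.7]
opening: 0.0005
gripper_force: 0.0
```

```bash
python3 st.py
```

```text
[0.50827932 0.13654391 0.30796185] 154.60110589783466 [ 0.17339851 -0.29860536  0.68890342] [ 3.650e+01  4.100e+00 -1.240e+01  1.000e-01 -7.310e+01 -1.519e+02] 9.3833
0.0863431207072169 97.80172424647662
scene [(array([0.547, 0.115, 0.217]), 0.63)]
top [(array([0.548, 0.111, 0.215]), 0.52)]
[(array([252.05660377, 246.49056604]), np.int32(53), array([0.54987511, 0.11300466, 0.244     ]))]
wrist [(array([0.544, 0.112, 0.217]), 0.61)]
```

play_rows --pt "0 0 0 0 0 -7.1" --pt "0 0 0 0 0 -7.1" --pt "0 0 0 0 0 -7.1" --pt "0 0 0 0 0 -7.1" --pt "0 0 0 0 0 -7.1" --pt "0 0 0 0 0 -7.1" --pt "0 0 0 0 0 -7.1" --pt "0 0 0 0 0 -7.1" --pt "0 0 0 0 0 -7.1" --pt "0 0 0 0 0 -7.1" --pt "0 0 0 0 0 -7.1" --pt "0 0 0 0 0 -7.1" --pt "0 0 0 0 0 -7.1" --pt "0 0 0 0 0 -7.1" --pt "0 0 0 0 0 -7.1" --pt "0 0 0 0 0 -7.1" --pt "0 0 0 0 0 -7.1" --pt "0 0 0 0 0 -7.1" --pt "0 0 0 0 0 -7.1" --pt "0 0 0 0 0 -7.1"

```text
clock: 11.35
tool_pos: [0.5074, 0.1353, 0.3027]
orientation: [179.9, -0.0, -63.1]
force: [-0.8, 0.1, -0.5]
opening: 0.0003
gripper_force: 0.0
```

play_rows --pt "0 0 0 0 0 -6.5" --pt "0 0 0 0 0 -6.5" --pt "0 0 0 0 0 -6.5" --pt "0 0 0 0 0 -6.5" --pt "0 0 0 0 0 -6.5" --pt "0 0 0 0 0 -6.5" --pt "0 0 0 0 0 0"

```text
clock: 11.93
tool_pos: [0.5075, 0.1353, 0.3027]
orientation: [179.9, 0.0, -24.2]
force: [-0.6, 1.1, -0.3]
opening: 0.0004
gripper_force: 0.0
```

Run:
```python
from h import *
o=get_obs();p=o["tool_pos"];y=o["orientation"][2];print(p,y,np.round(o["joint_pos"],1))
H=np.array([.548,.113]);d=R.from_euler("z",-24.3,degrees=True).apply([1,0,0])[:2]
print(rel(p,y,[*(H-d*.034),.224],-24.3))
```

```text
[0.50747054 0.13531663 0.30272208] -24.20149254931176 [ 36.3   4.4 -12.7  -0.  -72.9  29.5]
(array([1.21, 0.37, 7.87]), np.float64(0.0985074506882313))
```

play_rows --pt "0.2 0.3 1 0 0 0" --pt "0 0.1 2.4 0 0 0" --pt "0 0 2.2 0 0 0" --pt "0 0 1.5 0 0 0" --pt "0 0 0.8 0 0 0" --pt "0.3 0 0 0 0 0" --pt "0.6 0 0 0 0 0" --pt "0.6 0 0 0 0 0" --pt "0.3 0 0 0 0 0" --pt "0.123 -0.041 0 0 0 1" --pt "0.246 -0.08 0 0 0 2" --pt "0.37 -0.116 0 0 0 3" --pt "0.37 -0.116 0 0 0 3" --pt "0.494 -0.15 0 0 0 4" --pt "0.494 -0.15 0 0 0 4" --pt "0.494 -0.15 0 0 0 4" --pt "0.494 -0.15 0 0 0 4" --pt "0.37 -0.116 0 0 0 3"

```text
clock: 13.43
tool_pos: [0.5586, 0.112, 0.2251]
orientation: [-179.9, 0.0, -52.8]
force: [-1.2, 4.2, 0.9]
opening: 0.0004
gripper_force: 1.2
```

```bash
python3 st.py
```

```text
[0.55863483 0.11197725 0.22511606] -52.7724223784324 [-1.18143857  4.21785111  0.86426144] [ 31.   11.5 -14.6  -0.  -63.8   6.3] 13.4333
0.07218638865610001 57.64188909107497
scene [(array([0.572, 0.096, 0.216]), 0.57)]
top []
[]
wrist [(array([0.571, 0.097, 0.217]), 0.7)]
```

play_rows --pt "0.37 -0.116 0 0 0 3" --pt "0.494 -0.15 0 0 0 4" --pt "0.494 -0.15 0 0 0 4" --pt "0.494 -0.15 0 0 0 4" --pt "0.494 -0.15 0 0 0 4" --pt "0.494 -0.15 0 0 0 4" --pt "0.494 -0.15 0 0 0 4" --pt "0.494 -0.15 0 0 0 4" --pt "0.494 -0.15 0 0 0 4" --pt "0.494 -0.15 0 0 0 4" --pt "0.494 -0.15 0 0 0 4" --pt "0.494 -0.15 0 0 0 4" --pt "0.494 -0.15 0 0 0 4" --pt "0.494 -0.15 0 0 0 4" --pt "0.494 -0.15 0 0 0 4" --pt "0.494 -0.15 0 0 0 4" --pt "0.494 -0.15 0 0 0 4" --pt "0.494 -0.15 0 0 0 4" --pt "0.494 -0.15 0 0 0 4" --pt "0.37 -0.116 0 0 0 3"

```text
clock: 15.4
tool_pos: [0.5862, 0.0229, 0.2248]
orientation: [-180.0, 0.1, -130.6]
force: [1.2, 1.8, -0.9]
opening: 0.0005
gripper_force: 1.1
```

```bash
python3 st.py
```

```text
[0.58615443 0.0229252  0.22482867] -130.6373262400715 [ 1.1894541   1.79159964 -0.93739776] [ 21.3  13.1 -12.6  -0.  -64.2 -62. ] 15.4
0.07186517124437068 337.004469364384
scene []
top [(array([ 0.696, -0.273,  0.004]), 0.17)]
[]
wrist [(array([0.571, 0.003, 0.215]), 0.96)]
```

play_rows --pt "0.37 -0.116 0 0 0 3" --pt "0.494 -0.15 0 0 0 4" --pt "0.494 -0.15 0 0 0 4" --pt "0.494 -0.15 0 0 0 4" --pt "0.494 -0.15 0 0 0 4" --pt "0.494 -0.15 0 0 0 4" --pt "0.494 -0.15 0 0 0 4" --pt "0.494 -0.15 0 0 0 4" --pt "0.494 -0.15 0 0 0 4" --pt "0.494 -0.15 0 0 0 4" --pt "0.494 -0.15 0 0 0 4" --pt "0.494 -0.15 0 0 0 4" --pt "0.494 -0.15 0 0 0 4" --pt "0.494 -0.15 0 0 0 4" --pt "0.494 -0.15 0 0 0 4" --pt "0.494 -0.15 0 0 0 4" --pt "0.494 -0.15 0 0 0 4" --pt "0.494 -0.15 0 0 0 4" --pt "0.37 -0.116 0 0 0 3" --pt "0.246 -0.08 0 0 0 2"

```text
clock: 17.37
tool_pos: [0.5075, -0.0231, 0.2248]
orientation: [180.0, 0.1, 153.4]
force: [2.1, 0.5, -1.7]
opening: 0.0004
gripper_force: 1.1
```

```bash
python3 st.py
```

```text
[ 0.50749133 -0.02310081  0.22477877] 153.43701244103553 [ 2.14123034  0.5011499  -1.66975756] [  19.6    5.6  -21.9    0.   -62.5 -136.2] 17.3667
0.07514916721346647 260.4184520908725
scene [(array([0.524, 0.048, 0.006]), 0.55)]
top []
[]
wrist [(array([ 0.49 , -0.012,  0.217]), 0.68)]
```

play_rows --pt "0.37 -0.116 0 0 0 3" --pt "0.37 -0.116 0 0 0 3" --pt "0.37 -0.116 0 0 0 3" --pt "0.37 -0.116 0 0 0 3" --pt "0.37 -0.116 0 0 0 3" --pt "0.37 -0.116 0 0 0 3" --pt "0.246 -0.08 0 0 0 2" --pt "0.246 -0.08 0 0 0 2" --pt "0.123 -0.041 0 0 0 1" --pt "0 0 0 0 0 0"

```text
clock: 18.5
tool_pos: [0.4793, -0.0137, 0.2246]
orientation: [-180.0, 0.0, 130.5]
force: [0.6, 0.4, 0.3]
opening: 0.0003
gripper_force: 0.3
```

```bash
python3 st.py
python3 - <<'E'
from h import *
s=snapshot("wrist"); print([(x,a,at_z(s,x,.244)) for x,a in red(s["frame"],(0,0,640,480))])
cv2.imwrite("pics/w2.png",s["frame"][:,:,::-1])
E
```

```text
[ 0.4793216  -0.01371225  0.22456733] 130.5215025921108 [0.59100243 0.39461317 0.29572935] [  21.9    2.8  -25.     0.   -62.2 -161.4] 18.5
0.07643564204059705 237.84635749966384
scene []
top []
[]
wrist [(array([ 0.467, -0.001,  0.218]), 0.8)]
[(array([327.20229008, 285.89203926]), np.int32(3668), array([0.4627293 , 0.00983722, 0.244     ])), (array([102.95475113, 411.05580694]), np.int32(1326), array([ 0.43474064, -0.07362682,  0.244     ]))]
```

View pics/w2.png

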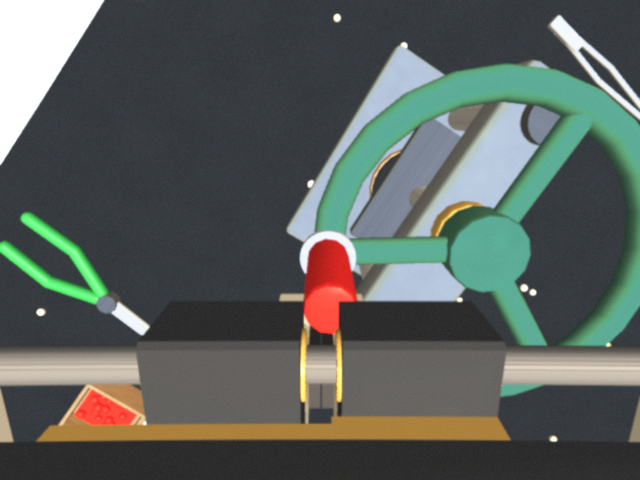

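The wrist view shows the handle's collar at (328,253), the handle's top at about (330,308) and the hub at (488,248). The handle is in contact with the fingers.

Run:
```python
from h import *
s=snapshot("wrist")
hub=at_z(s,(489,248),.191);print(hub)
for uv,z in(((328,253),.195),((331,308),.244)):
    q=at_z(s,uv,z); print(q)
    for c in (hub[:2],C): r=q[:2]-c; print(np.hypot(*r),np.degrees(np.arctan2(r[1],r[0]))%360)
s=snapshot("scene"); f=np.load("ref.npy")
print("predicted scene px",pix(s,[.464,.0108,.244]),red(s["frame"],(240,150,380,260)))
```

```text
[0.519415  0.0521517 0.191    ]
[0.46712291 0.00634057 0.195     ]
0.06952065605183233 221.2203824091836
0.06921308723619542 220.1840840424466
[0.46851701 0.00493134 0.244     ]
0.06942886578857668 222.85346695794405
0.06908559997403117 221.82321608398587
predicted scene px [292.61915695 181.09852874] []
```

play_rows --pt "0.123 -0.041 0 0 0 1" --pt "0.246 -0.08 0 0 0 2" --pt "0.123 -0.041 0 0 0 1" --pt "0 0 0 0 0 0" --pt "-0.4 0 0 0 0 0" --pt "-1.2 0 0 0 0 0" --pt "-1.2 0 -0.5 0 0 0" --pt "0 0 -3 0 0 0" --pt "-1 -1 -3 0 0 0" --pt "-3 -2 0 0 0 0" --pt "-4 -1 0 0 0 0" --pt "-4 0 0 0 0 0" --pt "-4 0 0 0 0 0" --pt "-3 0 0 0 0 0" --pt "0 0 0 0 0 0" --pt "0 0 0 0 0 0"

```text
clock: 20.28
tool_pos: [0.5728, -0.2115, 0.288]
orientation: [-179.9, -0.1, 126.4]
force: [-0.8, 0.4, -0.5]
opening: 0.0002
gripper_force: 0.0
```

```bash
python3 st.py
python3 - <<'E'
from h import *
s=snapshot("top"); cv2.imwrite("pics/t3.png",cv2.resize(np.hstack([s["frame"][200:340,220:380],np.load("ref.npy")[200:340,220:380]]),None,fx=2.5,fy=2.5)[:,:,::-1])
E
```

```text
[ 0.57281924 -0.21148931  0.28801702] 126.39023240624965 [-0.79046626  0.39548784 -0.48735226] [  -2.    13.2   -4.    -0.   -72.9 -141.6] 20.2833
0.26775083154239115 281.37736860363407
scene [(array([0.464, 0.006, 0.217]), 0.43)]
top []
[]
wrist []
```

View pics/t3.png

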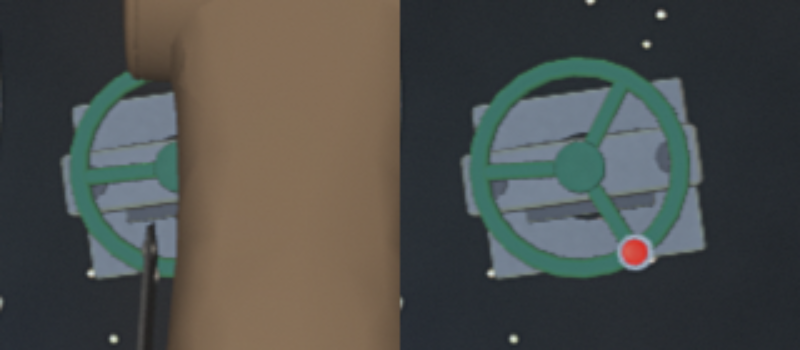

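The left half shows the arm hiding the handle, but the left spoke at (85,175) already matches the reference at (485,172). I'll compare the scene picture with the first one, and the spoke edges.

Run:
```python
from h import *
s=snapshot("scene"); a=cv2.imread("pics/scene1.png")[:,:,::-1]
for f in(a,s["frame"]): print(red(f,(260,150,380,260)))
for th in(212,215.6,219,222): print(th,pix(s,[C[0]+.07*np.cos(np.radians(th)),C[1]+.07*np.sin(np.radians(th)),.22]))
t=snapshot("top")["frame"]; r=np.load("ref.npy")
for f in(r,t):
    h=cv2.cvtColor(f,cv2.COLOR_RGB2HSV)[...,:]
    out=[]
    for x in range(258,279,4):
        col=f[255:285,x].astype(float); w=np.clip(col[:,1]-col[:,0]-25,0,None); out.append(round((w*np.arange(255,285)).sum()/w.sum(),2))
    print(out)
```

```text
[(array([293.02040816, 190.04081633]), np.int32(147))]
[(array([292.53061224, 191.19047619]), np.int32(147))]
212 [293.11004228 188.0070227 ]
215.6 [292.51560202 189.22952493]
219 [292.06009735 190.4078446 ]
222 [291.7455197  191.46352348]
[np.float64(272.35), np.float64(268.12), np.float64(267.75), np.float64(267.55), np.float64(267.36), np.float64(267.13)]
[np.float64(273.48), np.float64(269.55), np.float64(269.21), np.float64(268.63), np.float64(268.35), np.float64(267.66)]
```

The handle is about 3° short (2.8° from the spoke, 3.3° from the scene camera). I'll retrace to contact, push 3° more and back off.

play_rows --pt "3 0 0 0 0 0" --pt "4 0 0 0 0 0" --pt "4 0 0 0 0 0" --pt "4 1 0 0 0 0" --pt "3 2 0 0 0 0" --pt "1 1 3 0 0 0" --pt "0 0 3 0 0 0" --pt "1.2 0 0.5 0 0 0" --pt "0.6 0 0 0 0 0" --pt "0.6 0 0 0 0 0" --pt "0.2 0 0 0 0 0" --pt "0.2 0 0 0 0 0" --pt "0 0 0 0 0 0"

```text
clock: 21.82
tool_pos: [0.4754, -0.0107, 0.2256]
orientation: [179.9, 0.0, 126.5]
force: [-0.5, -0.5, 0.8]
opening: 0.0003
gripper_force: 0.0
```

```bash
python3 st.py
```

```text
[ 0.47543918 -0.01074555  0.22561932] 126.51856010559678 [-0.54486358 -0.45643858  0.79043515] [  22.5    2.3  -25.4    0.   -62.2 -166. ] 21.8167
0.07614577701666916 234.18259018403057
scene [(array([0.777, 0.091, 0.004]), 0.31)]
top []
[]
wrist [(array([0.466, 0.008, 0.218]), 0.88)]
```

play_rows --pt "0.1 -0.03 0 0 0 0" --pt "0.1 -0.03 0 0 0 0" --pt "0.1 -0.03 0 0 0 0" --pt "0.07 -0.02 0 0 0 0" --pt "0 0 0 0 0 0" --pt "0 0 0 0 0 0"

```text
clock: 22.62
tool_pos: [0.4718, -0.0086, 0.2246]
orientation: [-180.0, -0.0, 126.5]
force: [0.6, -1.5, 0.1]
opening: 0.0006
gripper_force: 0.6
```

```bash
python3 st.py
```

```text
[ 0.47182712 -0.00858916  0.22456371] 126.51450483219539 [ 0.58147518 -1.54986247  0.09440618] [  22.9    2.   -25.8   -0.   -62.2 -166.4] 22.6167
0.07662568169157523 231.04734291386768
scene []
top [(array([0.774, 0.091, 0.004]), 0.46)]
[]
wrist [(array([0.462, 0.011, 0.215]), 0.85)]
```

play_rows --pt "-0.4 0 0 0 0 0" --pt "-1.2 0 0 0 0 0" --pt "-1.2 0 -0.5 0 0 0" --pt "0 0 -3 0 0 0" --pt "-1 -1 -3 0 0 0" --pt "-3 -2 0 0 0 0" --pt "-4 -1 0 0 0 0" --pt "-4 0 0 0 0 0" --pt "-4 0 0 0 0 0" --pt "-3 0 0 0 0 0" --pt "0 0 0 0 0 0" --pt "0 0 0 0 0 0"

```text
clock: 23.92
tool_pos: [0.5697, -0.2091, 0.2879]
orientation: [-179.9, -0.1, 126.4]
force: [0.1, 0.2, -0.6]
opening: 0.0003
gripper_force: 0.0
```

```bash
cat > cmp.py <<'E'
from h import *
s=snapshot("scene"); a=cv2.imread("pics/scene1.png")[:,:,::-1]
for f in(a,s["frame"]): print(red(f,(260,150,380,260)))
t=snapshot("top")["frame"]; r=np.load("ref.npy")
for f in(r,t):
    out=[]
    for x in range(258,279,4):
        col=f[255:285,x].astype(float); w=np.clip(col[:,1]-col[:,0]-25,0,None); out.append(round((w*np.arange(255,285)).sum()/w.sum(),2))
    print(np.array(out), red(f,(230,210,360,330)))
o=get_obs(); print(o["tool_pos"],o["orientation"],o["joint_pos"],o["clock"])
E
python3 cmp.py
```

```text
[(array([293.02040816, 190.04081633]), np.int32(147))]
[(array([292.93918919, 190.13513514]), np.int32(148))]
[272.35 268.12 267.75 267.55 267.36 267.13] [(array([313.46835443, 300.35443038]), np.int32(79))]
[272.12 268.09 267.73 267.55 267.35 267.2 ] []
[ 0.56904827 -0.20758517  0.28904716] [-1.79963480e+02 -5.18863745e-02  1.26482575e+02] [-1.59305086e+00  1.27008716e+01 -4.55607010e+00 -1.91804292e-02
 -7.28038059e+01 -1.41918677e+02] 24.0167
```

The wheel is back within about 0.3° of its starting angle. Now the button.

Run:
```python
from h import *
for c,box in(("top",(130,270,175,310)),("scene",(370,175,410,205))):
    s=snapshot(c); x0,y0,x1,y1=box; h=cv2.cvtColor(s["frame"],cv2.COLOR_RGB2HSV)[y0:y1,x0:x1]
    m=(abs(h[...,0].astype(int)-29)<6)&(h[...,1]>150)&(h[...,2]>100); v,u=np.nonzero(m); uv=(u.mean()+x0,v.mean()+y0)
    print(c,uv,m.sum(),at_z(s,uv,.067))
    print([(np.round(d["position"],3),round(d["score"],2)) for d in spot_point(c,"start_top")][:2])
```

```text
top (np.float64(148.89261744966444), np.float64(287.23489932885906)) 149 [0.48219933 0.32893481 0.067     ]
[(array([0.484, 0.328, 0.067]), 0.48)]
scene (np.float64(390.72463768115944), np.float64(185.65217391304347)) 69 [0.48066582 0.33065014 0.067     ]
[(array([0.482, 0.327, 0.068]), 0.48)]
```

play_rows --pt "0 0 -1.5 0 0 0" --pt "2 1 -1 0 0 0" --pt "3.3 1.8 0 0 0 0" --pt "3.3 1.8 0 0 0 0" --pt "3.3 1.8 0 0 0 0" --pt "3.3 1.8 0 0 0 0" --pt "3.3 1.8 0 0 0 0" --pt "3.3 1.8 0 0 0 0" --pt "3.3 1.8 0 0 0 0" --pt "3.3 1.8 0 0 0 0" --pt "3.3 1.8 0 0 0 0" --pt "3.3 1.8 0 0 0 0" --pt "3.3 1.8 0 0 0 0" --pt "3.3 1.8 0 0 0 0" --pt "3.3 1.8 0 0 0 0" --pt "3.3 1.8 0 0 0 0" --pt "0 0 0 0 0 0" --pt "0 0 0 0 0 0"

```text
clock: 25.72
tool_pos: [0.5319, 0.256, 0.3195]
orientation: [178.6, -7.2, 134.9]
force: [-0.0, -0.2, -0.3]
opening: 0.0005
gripper_force: 0.0
```

```bash
python3 cmp.py
python3 - <<'E'
from h import *
s=snapshot("wrist"); print([(np.round(d["position"],3),round(d["score"],2)) for d in spot_point("wrist","start_top")][:2])
cv2.imwrite("pics/w4.png",s["frame"][:,:,::-1])
E
```

```text
[(array([293.02040816, 190.04081633]), np.int32(147))]
[(array([292.93918919, 190.08783784]), np.int32(148))]
[272.35 268.12 267.75 267.55 267.36 267.13] [(array([313.46835443, 300.35443038]), np.int32(79))]
[272.2  268.06 267.74 267.55 267.36 267.15] [(array([313.46835443, 300.35443038]), np.int32(79))]
[0.53200269 0.25459246 0.31956237] [178.63999327  -7.17462862 134.80215442] [ 3.97849877e+01  1.12072018e+01  1.48228561e-01 -7.41979303e+00
 -7.83020974e+01 -1.73602268e+02] 25.8167
[(array([0.48 , 0.331, 0.071]), 0.97)]
```

View pics/w4.png

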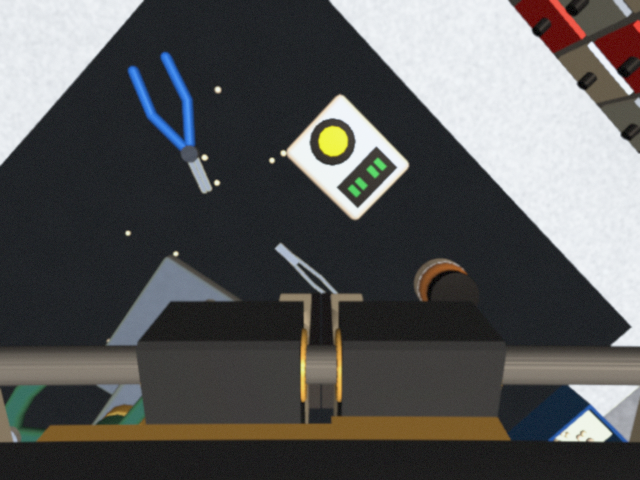

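The wrist view shows the timer button at (333,141); the handle in the top view is exactly at its reference pixel. Joint 6 hit its range limit, so I'll unwind the yaw.

play_rows --pt "0 0 0 0 0 -7.1" --pt "0 0 0 0 0 -7.1" --pt "0 0 0 0 0 -7.1" --pt "0 0 0 0 0 -7.1" --pt "0 0 0 0 0 -7.1" --pt "0 0 0 0 0 -7.1" --pt "0 0 0 0 0 -7.1" --pt "0 0 0 0 0 -7.1" --pt "0 0 0 0 0 -7.1" --pt "0 0 0 0 0 -7.1" --pt "0 0 0 0 0 -7.1" --pt "0 0 0 0 0 -7.1" --pt "0 0 0 0 0 -7.1" --pt "0 0 0 0 0 -7.1" --pt "0 0 0 0 0 -7.1" --pt "0 0 0 0 0 -7.1" --pt "0 0 0 0 0 -7.1" --pt "0 0 0 0 0 -7.1" --pt "0 0 0 0 0 0"

```text
clock: 27.5
tool_pos: [0.5325, 0.254, 0.3196]
orientation: [175.2, 5.5, -97.5]
force: [-0.8, 0.4, -0.7]
opening: 0.0003
gripper_force: 0.0
```

```bash
cat > go.py <<'E'
from h import *
import sys
t=np.array([float(v) for v in sys.argv[1:4]]); ty=float(sys.argv[4])
o=get_obs();p=o["tool_pos"];Rc=R.from_euler("xyz",o["orientation"],degrees=True);Rg=R.from_euler("xyz",[180,0,ty],degrees=True)
print(p,o["orientation"],o["force"],np.round(o["joint_pos"],1),o["clock"])
print("turn",np.degrees((Rc.inv()*Rg).as_rotvec()),"shift after turn",Rg.inv().apply(t-p)*100)
E
python3 go.py .482 .3295 .13 -90
```

```text
[0.53247338 0.25398667 0.31957406] [175.17648068   5.50484459 -97.46886425] [-0.75858827  0.39579971 -0.72035103] [ 39.7  11.2   0.2  -7.4 -78.3 -45.5] 27.5
turn [ 4.45419759  5.80768548 -7.2269971 ] shift after turn [-7.55133283  5.04733808 18.95740637]
```

play_rows --pt "0 0 0 2.22 2.9 -3.6" --pt "0 0 0 2.22 2.9 -3.6" --pt "-1.5 1 1 0 0 0" --pt "-2 1.3 2 0 0 0" --pt "-2 1.3 2 0 0 0" --pt "-2 1.4 2 0 0 0" --pt "0 0 2.5 0 0 0" --pt "0 0 2.5 0 0 0" --pt "0 0 2 0 0 0" --pt "0 0 2 0 0 0" --pt "0 0 0 0 0 0" --pt "0 0 0 0 0 0"

```text
clock: 28.5
tool_pos: [0.4826, 0.3292, 0.159]
orientation: [179.9, -0.1, -90.5]
force: [0.2, -0.6, 0.8]
opening: 0.0003
gripper_force: 0.0
```

```bash
python3 go.py .482 .3295 .09 -90
```

```text
[0.4825565  0.32917657 0.15899041] [ 1.79869441e+02 -1.27310741e-01 -9.04841535e+01] [ 0.19114768 -0.55291728  0.76572874] [ 53.4  16.2 -17.6  -0.  -56.3 -53.9] 28.5
turn [ 0.13109565 -0.12675831 -0.48429814] shift after turn [-0.03234298  0.05565002  6.89904107]
```

Aligned over the button. Descend to near contact (tips about 3 mm above), then press slowly.

play_rows --pt "0 0 1.5 0 0 0" --pt "0 0 2 0 0 0" --pt "0 0 1.7 0 0 0" --pt "0 0 1 0 0 0" --pt "0 0 0.6 0 0 0" --pt "0 0 0 0 0 0" --pt "0 0 0.2 0 0 0" --pt "0 0 0.2 0 0 0" --pt "0 0 0.2 0 0 0" --pt "0 0 0 0 0 0"

```text
clock: 29.33
tool_pos: [0.4833, 0.3306, 0.0862]
orientation: [-180.0, 0.1, -90.3]
force: [0.9, 1.0, 4.0]
opening: 0.0005
gripper_force: 1.9
```

```bash
python3 go.py .482 .3295 .08 -90
```

```text
[0.4833182  0.33058221 0.08616083] [-1.79980440e+02  5.85021518e-02 -9.02873728e+01] [0.85044458 0.97775053 4.03223753] [ 53.5  20.8 -22.1  -0.  -47.  -53.7] 29.3333
turn [-0.01970659  0.05845298 -0.28738279] shift after turn [0.10822095 0.13182038 0.61608252]
```

play_rows --pt "0 0 0.1 0 0 0" --pt "0 0 0.1 0 0 0" --pt "0 0 0.1 0 0 0" --pt "0 0 0.1 0 0 0" --pt "0 0 0 0 0 0"

```text
clock: 29.75
tool_pos: [0.4834, 0.3306, 0.084]
orientation: [-179.9, 0.1, -90.2]
force: [-3.8, -2.6, 21.7]
opening: 0.0006
gripper_force: 10.8
```

play_rows --pt "0 0 0.1 0 0 0" --pt "0 0 0.1 0 0 0" --pt "0 0 0 0 0 0"

```text
clock: 30.0
tool_pos: [0.4835, 0.3307, 0.0837]
orientation: [-179.9, 0.1, -90.2]
force: [-9.8, -4.4, 36.1]
opening: 0.0008
gripper_force: 18.1
```

play_rows --pt "0 0 -0.2 0 0 0" --pt "0 0 -0.3 0 0 0" --pt "0 0 0 0 0 0" --pt "0 0 0 0 0 0"

```text
clock: 30.33
tool_pos: [0.4833, 0.3306, 0.085]
orientation: [-180.0, 0.1, -90.3]
force: [2.7, -0.3, 5.0]
opening: 0.0004
gripper_force: 2.2
```

play_rows --pt "0 0 -0.1 0 0 0" --pt "0 0 0 0 0 0" --pt "0 0 0 0 0 0"

```text
clock: 30.58
tool_pos: [0.483, 0.3304, 0.0854]
orientation: [180.0, 0.0, -90.3]
force: [2.9, 1.1, 4.2]
opening: 0.0005
gripper_force: 2.1
```

play_rows --pt "0 0 -0.15 0 0 0" --pt "0 0 0 0 0 0" --pt "0 0 0 0 0 0"

```text
clock: 30.83
tool_pos: [0.4824, 0.33, 0.0867]
orientation: [179.9, -0.0, -90.3]
force: [2.7, 1.6, 3.4]
opening: 0.0004
gripper_force: 1.7
```

play_rows --pt "0 0 -0.15 0 0 0" --pt "0 0 0 0 0 0" --pt "0 0 0 0 0 0"

```text
clock: 31.08
tool_pos: [0.4822, 0.3298, 0.0881]
orientation: [179.9, -0.0, -90.3]
force: [0.8, 1.7, 1.7]
opening: 0.0006
gripper_force: 1.3
```

play_rows --pt "0 0 -0.15 0 0 0" --pt "0 0 0 0 0 0" --pt "0 0 0 0 0 0"

```text
clock: 31.33
tool_pos: [0.4822, 0.3296, 0.0896]
orientation: [179.9, -0.1, -90.3]
force: [-0.6, 1.0, 2.6]
opening: 0.0003
gripper_force: 0.9
```

The spring profile runs to about 5 N and then meets a hard stop, over roughly 6 mm of travel, so the button was fully pressed. I'll lift clear and check.

play_rows --pt "0 0 -0.5 0 0 0" --pt "0 0 -1.5 0 0 0" --pt "0 0 -3 0 0 0" --pt "0 0 -3 0 0 0" --pt "0 0 -3 0 0 0" --pt "0 0 -3 0 0 0" --pt "0 0 -1.5 0 0 0" --pt "0 0 0 0 0 0" --pt "0 0 0 0 0 0" --pt "0 0 0 0 0 0" --pt "0 0 0 0 0 0"

```text
clock: 32.25
tool_pos: [0.4822, 0.3293, 0.2435]
orientation: [179.8, -0.1, -90.3]
force: [-0.6, -0.1, 0.8]
opening: 0.0007
gripper_force: 0.0
```

```bash
python3 cmp.py
python3 - <<'E'
from h import *
s=snapshot("top"); cv2.imwrite("pics/t5.png",s["frame"][:,:,::-1])
E
```

```text
[(array([293.02040816, 190.04081633]), np.int32(147))]
[(array([292.99315068, 190.02739726]), np.int32(146))]
[272.35 268.12 267.75 267.55 267.36 267.13] [(array([313.46835443, 300.35443038]), np.int32(79))]
[272.24 268.08 267.74 267.55 267.35 267.17] [(array([313.46835443, 300.35443038]), np.int32(79))]
[0.48239973 0.32953898 0.24360414] [ 1.79837163e+02 -1.24507905e-01 -9.03114503e+01] [ 5.34662290e+01  1.22542242e+01 -1.11106390e+01 -6.28606611e-02
 -6.68318169e+01 -5.37530257e+01] 32.35
```

View pics/t5.png

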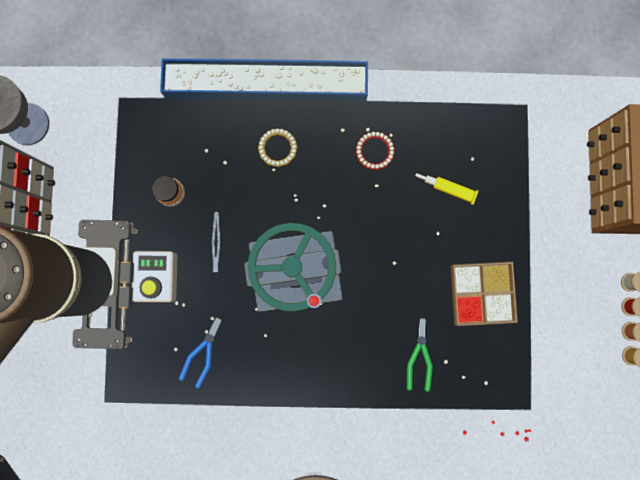

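The handle is back at its reference pixel (313,300), the other items are where they started, and the arm is clear of the bench. Handing in.

```bash
python3 -c "
from plant import *
print(close_job())"
```

```text
the job is handed in; nothing more can be done
None
```

I turned the hand wheel clockwise through one full turn, with the handle back within about 0.3° of its start. Then I pressed the start button to its stop and let it go; nothing else on the bench moved, and I handed the job in at about 32 s.

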